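# Make up the weight on the sprung scale

### The job

Make up the weight of this order on the sprung scale: the carton already on the pan stays there, and you slide small white tubs one after another from the loading shelf straight across onto the pan, without lifting or tipping them, until the needle comes to rest between the two raised lugs on the dial. Each tub must end either wholly on the pan or wholly on the shelf, upright; keep those you do not need on the shelf and leave the other things alone.

Things in the scene. Friction and masses are not known exactly. Their poses are not given: they have to be found in the camera images.
- scale: grey platform scale, 335 x 440 mm, fixed to the bench: loading shelf in front, pan behind it, round dial at the left. Origin on the bench top, under the edge where the shelf ends and the pan begins, midway along the shelf; x points from shelf to pan (away from the robot at yaw 0), y to the left along that edge, z up
- shelf_edge (a point): on the shelf's top, 45 mm above the scale's origin. The flat grey loading shelf reaches from here 158 mm towards -x of the scale and 155 mm either way along y. Two 10 mm high lips, 6 mm thick, run along its ends (y = -152 and 152 mm) only; its front and pan sides are open
- pan_mid (a point): middle of the pan's top. The steel pan measures 160 mm (x, from 3 to 163 mm past the shelf edge) x 420 mm (y -150 to 270 mm in the scale's frame), 2 mm above the shelf when empty; it sinks level by 2 mm for each 150 g, so in use it lies 0.5 to 9 mm below the shelf. 11 mm lips at the far side and both ends, none towards the shelf
- dial_center (a point): centre of the dial (head 120 mm across, on a post beside the shelf's left end; in the scale's frame y 175 to 295, x -140 to -30, top at z about 165 mm). The white dial faces the robot and looks 40 degrees up. Two raised dark lugs stand either side of the dial's highest point, a dark arc between them
- needle (a joint): angle of the 46 mm black needle, rad: 0 with the pan empty (pointing left as the robot sees it), growing clockwise as the pan sinks, pi/2 straight up. One tub adds 0.32 to 0.38. The lugs' inner edges are at 1.35 and 1.77. One, two or three tubs are needed; no single tub carries the needle from before the gate past it. It settles in about 0.5 s
- tub_1: one of three equal white lidded tubs of screws, 60 mm in diameter (64 at the lid, which is 54 to 66 mm up), 66 mm high, about 150 g (within 10 %). Starts upright on the loading shelf. Origin: centre of its underside, z up
- tub_2: one of three equal white lidded tubs of screws, 60 mm in diameter (64 at the lid, which is 54 to 66 mm up), 66 mm high, about 150 g (within 10 %). Starts upright on the loading shelf. Origin: centre of its underside, z up
- tub_3: one of three equal white lidded tubs of screws, 60 mm in diameter (64 at the lid, which is 54 to 66 mm up), 66 mm high, about 150 g (within 10 %). Starts upright on the loading shelf. Origin: centre of its underside, z up
- fixing_box: small carton of fixings, 75 x 132 x 66 mm, standing on the left end of the pan, long side along the scale's x; its weight (0.2 to 0.54 kg) differs from run to run. Origin: centre of its underside. Stays there
- glue_bottle: bystander: small white bottle, 25 mm diameter, 80 mm high, on the bench right of the loading shelf. Origin: centre of its underside
- spray_can: bystander: spray can, 60 mm diameter, 178 mm high, on the bench right of the pan. Origin: centre of its underside
- screwdriver: bystander: screwdriver, 200 mm long, 26 mm thick, lying on the bench in front of the scale near the bench's front edge. Origin: underside, mid-length
Mind the look-alikes: they are no part of the job. Leave any pink look-alike of the tub_3 alone.

How it is judged:
By the outcome, as a careful person would: the job done as asked, in the order asked, and still so for the second after the job is handed in, with the robot touching nothing.
It also fails if it takes over 64 s, if anything falls off the work surface, if the arm or the gripper's body presses on something with over 40 N, if the wrist force passes 120 N, or if a joint passes its speed limit or range.

### The arm

A 7-joint arm with a two-finger parallel gripper is mounted at the origin on a cart in front of the work surface, level with it; the furniture and walls round the work are solid. World frame = base frame: x ahead of the robot, y to its left, z up, the work surface at z = 0. Lengths are in m, angles in rad, forces in N, time in s.
With the tool pointing down it reaches from about 0.4 to 0.875 m from the base axis. Payload 19.3 kg.
Tool frame: the origin (TCP) lies on the front face of the gripper's body, between the roots of the fingers; the fingertips stand 73 mm ahead of it and the grasp point (between the pads) lies 54 mm ahead of it; z points along the fingers, y is the direction in which the jaws open and shut (so a half turn about z gives the same grasp; the last joint's range is limited). The gripper opens to 85 mm and grips with 20 to 120 N. Pads are 22 mm wide; open, the fingers measure 114 mm over their backs; the gripper's body (76 mm by 85 mm) begins 54 mm behind the grasp point. The pads swing forward as they close: fully open they stand 13 mm farther back than shut.
Start: joints at [1.144, 0.521, -0.036, 1.599, 0.021, 1.021, -0.113], TCP at [0.218, -0.586, 0.304] pointing down, gripper open.
Joint ranges: [-2.91, 2.91], [-0.3, 2.13], [-1.5, 1.42], [0.17, 2.43], [-1.26, 4.41], [0.16, 1.93], [-2.52, 2.52]. Speed limits (rad/s): [1.89, 1.89, 2.39, 2.39, 3.01, 3.01, 3.01].

### API

Orientations are given as [roll, pitch, yaw] about the fixed x, y, z axes, in that order (R = Rz(yaw) Ry(pitch) Rx(roll)).
In Python, from workcell import bot gives the robot as it stands.
- The arm moves only by the shell command python3 -m crank 'ROWS' [OPENING] [FORCE]. ROWS is a JSON object of lists of equal length, an entry for each row: "travel": the shift along the world's x, y, z in cm, a list of three; "rot": the turn, a rotation vector about the world's x, y, z in degrees, a list of three. A call has 1 to 8 rows; each row is the pose to reach, as a shift and turn from the pose commanded when the call began; what a row does not reach only later rows make up. A row lasts 1/10 s, in which the tool goes at most 50 mm and 8.59 degrees, less where a joint would pass 70% of its speed; a pose out of reach is approached as far as the arm can. A call with a gripper value outside its range is refused whole. OPENING is the opening, from -1 (shut) to 1 (fully open), so that 0 is half open, set as the call begins (- or left out, the last holds). The fingers move at their own pace and stop on an object; FORCE is the grip in N (left out, the last holds). Time passes only in rows, so rows that repeat a pose let the fingers close. It gives the time, the measured TCP pose, the force and the opening at its end, in the units of the state.
- bot.observe(): the state, without advancing time (a new reading comes with each control period).
- bot.grab_frame(name): name is "side" or "top"; returns the picture (420x560x3 uint8, red, green, blue); there is no depth.
- bot.camera_model(name): a dict with "fx", "fy", "cx", "cy" (pixels), "R" (3x3) and "t" (3): a world point X has camera coordinates R X + t. Camera axes: x right, y down, z forward; pixel columns grow to the right and rows downward; lengths in m; the calibration is good to about 2 mm. A picture is of the moment at which its call begins. camera_model takes no time and is no camera call.
- bot.job_done(): hands the job in, once; it reports no verdict.
Trained networks look in the newest picture that a camera, given by its name, has taken for a name from the list of things; names that differ only in an ending like _2 or _b are one class to them, and where a whole thing is asked for, a point or a joint stands for the part that bears it (a point fixed in the world has none). Each returns a list of dicts, best first, with "conf" (0 to 1); they miss things now and then, are a little off and sometimes report something else, mostly with a low value. They report only what shows in the picture. A call takes as long as a camera call. They do not tell look-alikes from the thing itself.
- bot.silhouettes(camera, thing): "pixels" (420x560 bool, what is visible of it) and "box" ([centre column, centre row, width, height] in pixels, round what is visible of it).
The state is a dict: "clock": time; "qpos": joint angles; "qd": joint speeds; "joint_efforts": joint torques, N m; "position": TCP position; "tool_rot": TCP orientation; "force": force on the tool from outside, world axes, zero at the start; "moment": the same for the moment, N m; "grip_width": finger opening in m.
Only numpy, scipy, OpenCV 4.12 (cv2) and the standard library are available. Lean on these libraries where they do the work, as an engineer would, in place of code of your own. Each camera call takes 0.05 s, during which the arm holds its last target.

## Working session

There is one attempt and no reset: what is moved stays moved. The work goes in short steps, Python scripts to look and compute and a shell command to move; the robot and the scene stay as the last step left them, time stands still between calls to the robot, and variables do not carry over. Pictures are saved under pics/ and viewed, and the job is handed in when it is done.

```bash
mkdir -p pics
python3 - <<'E'
from workcell import bot
import cv2
o=bot.observe();print({k:o[k] for k in('clock','position','tool_rot','force','grip_width')})
for n in('side','top'):
    im=bot.grab_frame(n);cv2.imwrite(f'pics/{n}0.png',im[:,:,::-1]);print(n,bot.camera_model(n))
E
```

```text
{'clock': 0.0, 'position': array([ 0.2181973 , -0.58542269,  0.30334605]), 'tool_rot': array([-3.14048715e+00,  6.79017879e-05,  3.56777999e-01]), 'force': array([-0.67437683, -0.90441412,  0.50589136]), 'grip_width': 0.08538599484859116}
side {'fx': 389.10679619863953, 'fy': 389.10679619863953, 'cx': 273.26143860097926, 'cy': 206.79434972903368, 'R': array([[ 0.36754808, -0.92994433,  0.01058048],
       [-0.73829979, -0.2986835 , -0.60473266],
       [ 0.56552792,  0.21445676, -0.79635825]]), 't': array([-0.03313956,  0.51944182,  0.62652089])}
top {'fx': 405.0229550257791, 'fy': 405.0229550257791, 'cx': 278.31637920445525, 'cy': 209.54355082633728, 'R': array([[ 0.00850521, -0.99995376,  0.00448739],
       [-0.99538249, -0.00889523, -0.09557497],
       [ 0.09561047, -0.00365379, -0.99541212]]), 't': array([0.18023494, 0.55090207, 1.0600245 ])}
```

View pics/side0.png

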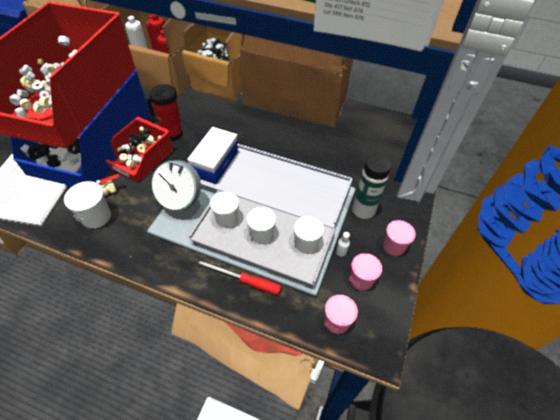

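View pics/top0.png

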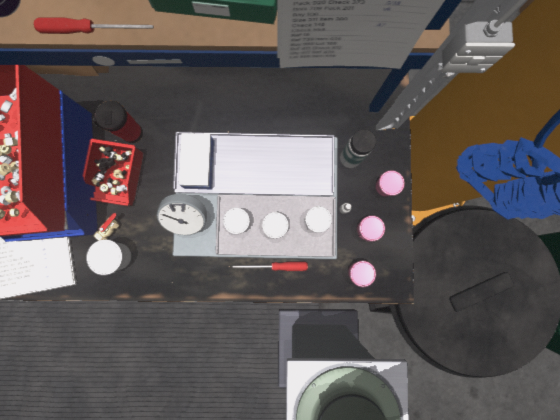

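The side view has three white tubs on the shelf at (225,210), (262,225) and (308,235). Three pink look-alikes stand off the scale at (399,238), (365,272) and (341,314), and I'll leave those alone. The dial is at (175,187). Next I'll measure positions.

```bash
cat > h.py <<'E'
from workcell import bot
import numpy as np, cv2
CM={n:bot.camera_model(n) for n in('side','top')}
def ray(n,u,v):
    c=CM[n];d=c['R'].T@np.array([(u-c['cx'])/c['fx'],(v-c['cy'])/c['fy'],1.]);o=-c['R'].T@c['t'];return o,d
def onz(n,u,v,z):
    o,d=ray(n,u,v);return o+d*(z-o[2])/d[2]
def proj(n,X):
    c=CM[n];p=c['R']@np.array(X)+c['t'];return np.array([c['fx']*p[0]/p[2]+c['cx'],c['fy']*p[1]/p[2]+c['cy']])
def tri(u1,u2):
    (a,d),(b,e)=ray('side',*u1),ray('top',*u2)
    s=np.linalg.lstsq(np.c_[d,-e],b-a,rcond=None)[0];p=a+s[0]*d;q=b+s[1]*e
    return (p+q)/2,np.linalg.norm(p-q)
E
python3 - <<'E'
from h import *
np.set_printoptions(precision=4,suppress=True)
for n in('side','top'):
    im=bot.grab_frame(n)
    for t in('tub_1','scale','fixing_box','dial_center','spray_can','glue_bottle'):
        for r in bot.silhouettes(n,t):
            if r['conf']>.3:
                m=r['pixels'];v,u=np.nonzero(m);print(n,t,round(r['conf'],2),np.round(r['box'],1),[round(u.mean(),1),round(v.mean(),1)],m.sum(), im[m].mean(0).round())
im=bot.grab_frame('side');cv2.imwrite('pics/dial0.png',cv2.resize(im[130:280,140:360,::-1],None,fx=3.6,fy=3.6,interpolation=cv2.INTER_CUBIC))
im=bot.grab_frame('top');cv2.imwrite('pics/topc0.png',cv2.resize(im[120:270,145:365,::-1],None,fx=3.6,fy=3.6,interpolation=cv2.INTER_CUBIC))
E
```

```text
side tub_1 0.91 [260.2 225.1  27.8  34.4] [np.float64(261.1), np.float64(224.0)] 861 [209. 210. 209.]
side tub_1 0.89 [341.9 315.5  34.2  38.7] [np.float64(340.0), np.float64(312.8)] 979 [229. 183. 210.]
side tub_1 0.85 [398.5 238.7  35.3  37.8] [np.float64(398.1), np.float64(236.7)] 885 [199. 150. 175.]
side tub_1 0.84 [365.4 270.5  28.5  43.4] [np.float64(364.4), np.float64(270.8)] 885 [216. 168. 194.]
side tub_1 0.83 [308.3 236.6  30.4  39.1] [np.float64(307.7), np.float64(233.7)] 866 [210. 211. 210.]
side tub_1 0.75 [225.6 208.8  25.6  41.5] [np.float64(224.7), np.float64(208.3)] 774 [207. 208. 207.]
side tub_1 0.32 [254.6 218.9 209.  156. ] [np.float64(254.9), np.float64(213.8)] 16950 [204. 206. 209.]
side scale 0.63 [251.2 222.2 206.8 149.4] [np.float64(254.9), np.float64(214.0)] 16899 [204. 206. 209.]
side fixing_box 0.68 [213.8 155.7  52.6  58.5] [np.float64(214.4), np.float64(154.2)] 1773 [172. 176. 190.]
side dial_center 0.95 [251.  221.1 207.3 153.9] [np.float64(255.1), np.float64(213.8)] 17012 [203. 206. 209.]
side spray_can 0.89 [373.  188.7  41.4  63.5] [np.float64(370.
[... 474 characters left out ...]
219.3  30.3  25.3] [np.float64(317.9), np.float64(219.3)] 527 [234. 232. 233.]
top tub_1 0.61 [371.8 226.7  29.4  27.6] [np.float64(371.0), np.float64(228.4)] 534 [222. 180. 206.]
top tub_1 0.57 [275.2 224.7  26.4  24.2] [np.float64(275.2), np.float64(224.7)] 529 [235. 233. 234.]
top scale 0.85 [247.6 195.  183.4 125. ] [np.float64(257.2), np.float64(197.0)] 16989 [203. 201. 205.]
top fixing_box 0.6 [198.2 160.1  35.8  59.4] [np.float64(196.3), np.float64(161.0)] 1853 [209. 208. 212.]
top dial_center 0.78 [248.4 195.8 176.6 132.5] [np.float64(257.6), np.float64(197.1)] 17167 [203. 200. 205.]
top spray_can 0.69 [357.  149.6  37.2  36.7] [np.float64(357.5), np.float64(148.2)] 900 [70. 70. 70.]
```

View pics/dial0.png

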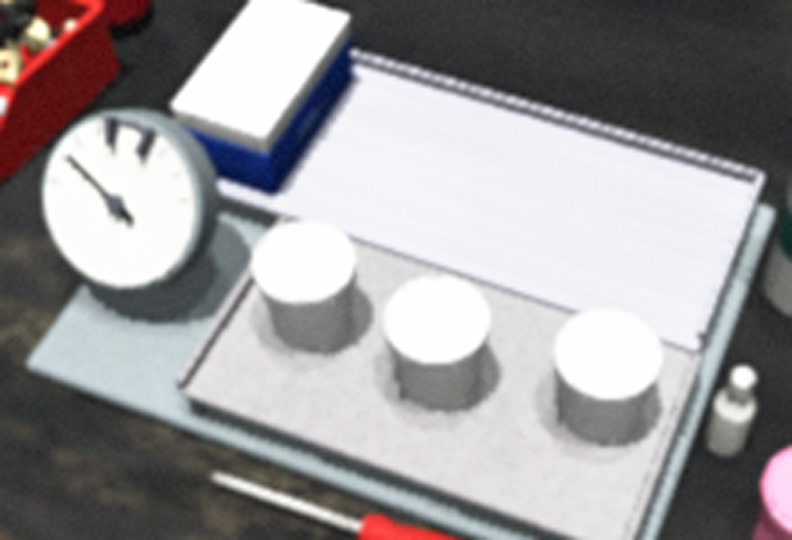

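View pics/topc0.png

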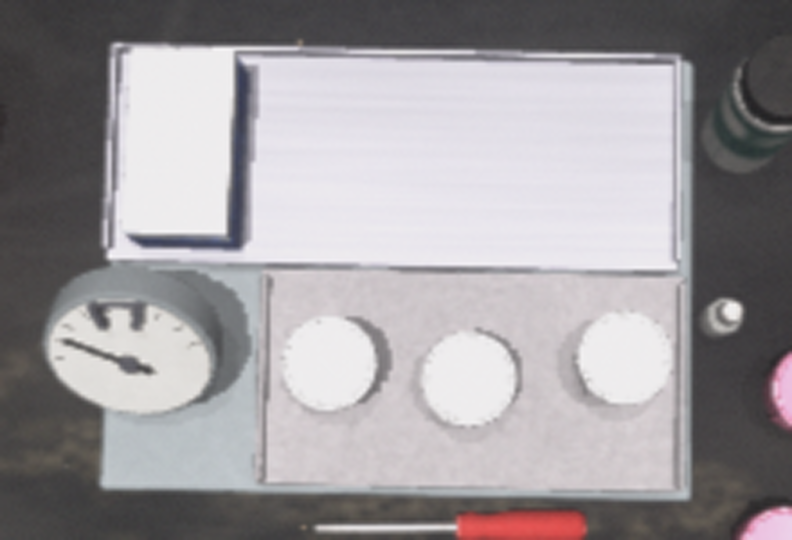

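```bash
cat >> h.py <<'E'
def c2p(p,o,s=3.6): return ((p[0]+.5)/s-.5+o[0],(p[1]+.5)/s-.5+o[1])
def dialang(n,hub,pt,c,yaw):
    R=np.array([[np.cos(yaw),-np.sin(yaw),0],[np.sin(yaw),np.cos(yaw),0],[0,0,1]])
    a=np.radians(40);N=R@[-np.cos(a),0,np.sin(a)];L=R@[0,1,0];U=R@[np.sin(a),0,np.cos(a)]
    P=[]
    for q in(hub,pt):
        o,d=ray(n,*q);P.append(o+d*(N@(c-o))/(N@d))
    w=P[1]-P[0];return np.arctan2(w@U,w@L),np.linalg.norm(w)
E
python3 - <<'E'
from h import *
np.set_printoptions(precision=4,suppress=True)
T=(145,120);S=(140,130)
for nm,p,z in [('shelfedgeL',(265,268),.045),('shelfedgeR',(685,276),.045),('frontL',(262,484),.045),('frontR',(685,488),.045),('panFL',(112,44),.055),('panFR',(682,56),.055),('baseFL',(103,488),.0),('baseFR',(690,497),.0)]:
    print(nm,onz('top',*c2p(p,T),z))
for nm,p,z in [('frontL',(183,385),.055),('panFR',(763,175),.055),('panNR',(700,347),.043)]:
    print('side',nm,onz('side',*c2p(p,S),z))
tt=[(330,363),(469,378),(624,357)];ss=[(305,263),(437,312),(608,353)]
for a,b in zip(ss,tt):
    print('tub',tri(c2p(a,S),c2p(b,T)),onz('top',*c2p(b,T),.111),onz('side',*c2p(a,S),.111))
c,e=tri(c2p((118,205),S),c2p((130,365),T));print(c,e)
for yaw in(-.02,0.0):
  print(dialang('side',c2p((118,205),S),c2p((68,158),S),c,yaw),dialang('top',c2p((130,365),T),c2p((62,342),T),c,yaw))
for p in[(112,132),(150,142)]: print(dialang('side',c2p((118,205),S),c2p(p,S),c,0))
E
```

```text
shelfedgeL [0.5871 0.3441 0.045 ]
shelfedgeR [0.584  0.0357 0.045 ]
frontL [0.4295 0.3427 0.045 ]
frontR [0.4292 0.0365 0.045 ]
panFL [0.7513 0.4592 0.055 ]
panFR [0.7464 0.0386 0.055 ]
baseFL [0.4248 0.4689 0.    ]
baseFR [0.4218 0.0263 0.    ]
side frontL [0.4281 0.3396 0.055 ]
side panFR [0.7429 0.0397 0.055 ]
side panNR [0.5893 0.0407 0.043 ]
tub (array([0.5135, 0.2894, 0.1047]), np.float64(0.00034744728045234887)) [0.5132 0.2886 0.111 ] [0.5093 0.2869 0.111 ]
tub (array([0.5035, 0.1936, 0.1138]), np.float64(0.0004237341549090421)) [0.5037 0.1934 0.111 ] [0.5053 0.1946 0.111 ]
tub (array([0.5193, 0.0872, 0.106 ]), np.float64(0.0006905244227580263)) [0.5191 0.0874 0.111 ] [0.5158 0.0868 0.111 ]
[0.5115 0.4264 0.1033] 0.0015647394452368859
(np.float64(0.4252616411848924), np.float64(0.04686866912572863)) (np.float64(0.44849478166670875), np.float64(0.047866512990667485))
(np.float64(0.44507203610549756), np.float64(0.04659565209042791)) (np.float64(0.47633858721997285), np.float64(0.04792567432911277))
(np.float64(1.275696648022277), np.float64(0.04808395308828916))
(np.float64(1.8588927000494246), np.float64(0.04932697949511834))
```

The needle reads about 0.45 rad, so three tubs should bring it to roughly 1.4–1.6. I'll push each one low down with a half-open two-finger cradle. The tool will be tilted 12° so the fingertips lead and the fingers stay clear of the lid.

Run:
```python
from h import *
from scipy.spatial.transform import Rotation as Ro
o=bot.observe();R0=Ro.from_euler('xyz',o['tool_rot'])
for th in(12,):
    Rt=Ro.from_euler('y',-th,degrees=True)*Ro.from_euler('x',np.pi)
    d=Rt*R0.inv();print(d.as_rotvec(degrees=True),Rt.as_matrix()[:,2])
print((np.array([.435,.087,.25])-o['position'])*100)
```

```text
[  2.14462506 -11.87073004 -20.36484095] [ 2.07911691e-01 -1.22464680e-16 -9.78147601e-01]
[21.67126067 67.26632506 -5.39346524]
```

```bash
python3 -m crank '{"travel":[[3,4,0],[7,8,0],[11,12,0],[15,16,0],[19,20,0],[21,25,0],[21.5,30,0],[21.7,35,0]],"rot":[[0,0,0],[0,0,0],[0.5,-3,-5],[1,-6,-10],[1.5,-9,-15],[2.1,-11.9,-20.4],[2.1,-11.9,-20.4],[2.1,-11.9,-20.4]]}' -0.2 20; python3 -m crank '{"travel":[[0,4.5,0],[0,9,0],[0,13.5,0],[0,18,0],[0,22.5,-1.5],[0,27,-3],[0,32.3,-5.4],[0,32.3,-5.4]],"rot":[[0,0,0],[0,0,0],[0,0,0],[0,0,0],[0,0,0],[0,0,0],[0,0,0],[0,0,0]]}'
```

```text
clock: 1.7
position: [0.4328, -0.2606, 0.304]
tool_rot: [3.141, -0.211, -0.001]
force: [2.2, -0.3, 0.0]
grip_width: 0.0344
clock: 2.5
position: [0.4315, 0.0654, 0.2486]
tool_rot: [-3.141, -0.209, 0.005]
force: [0.7, -0.4, 0.5]
grip_width: 0.0341
```

```bash
python3 -m crank '{"travel":[[0,0,0],[0,0,-4],[0,0,-7]],"rot":[[0,0,0],[0,0,0],[0,0,0]]}' ; python3 -m crank '{"travel":[[0,0,0],[0,0,0]],"rot":[[0,0,0],[0,0,0]]}';  python3 - <<'E'
from h import *
im=bot.grab_frame('side');cv2.imwrite('pics/s1.png',cv2.resize(im[100:320,120:440,::-1],None,fx=2.5,fy=2.5,interpolation=cv2.INTER_CUBIC))
E
```

```text
clock: 2.8
position: [0.4326, 0.0592, 0.1796]
tool_rot: [3.141, -0.212, -0.003]
force: [1.5, -0.4, -0.6]
grip_width: 0.034
clock: 3.0
position: [0.4325, 0.0598, 0.1806]
tool_rot: [3.14, -0.209, -0.001]
force: [-0.6, 0.0, -0.2]
grip_width: 0.0342
```

View pics/s1.png

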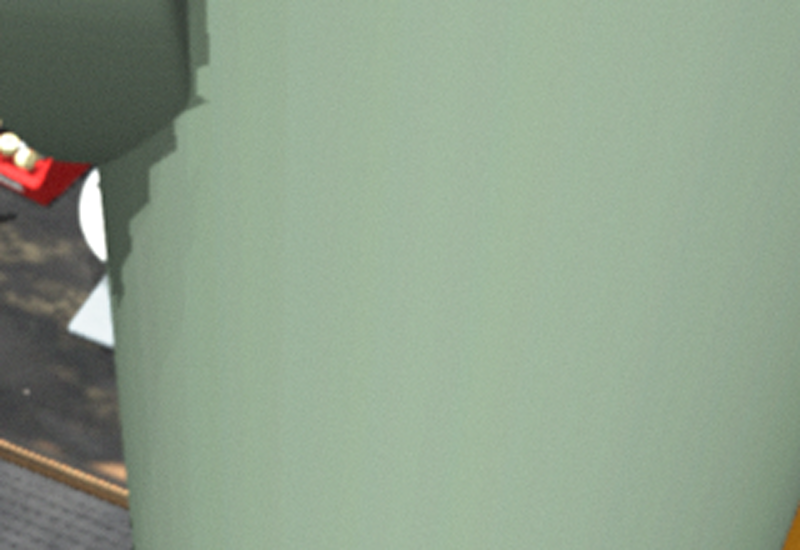

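The arm fills the side view here. The measured pose is y=0.060, so it needs another 27 mm in y, then the descent.

```bash
python3 -m crank '{"travel":[[0,1.5,0],[0,2.7,0],[0,2.7,-2],[0,2.7,-4],[0,2.7,-5],[0,2.7,-5]],"rot":[[0,0,0],[0,0,0],[0,0,0],[0,0,0],[0,0,0],[0,0,0]]}' ;  python3 - <<'E'
from h import *
im=bot.grab_frame('top');cv2.imwrite('pics/t1.png',cv2.resize(im[120:290,145:385,::-1],None,fx=3.3,fy=3.3,interpolation=cv2.INTER_CUBIC))
E
```

```text
clock: 3.65
position: [0.4363, 0.088, 0.1353]
tool_rot: [3.141, -0.204, -0.005]
force: [0.3, 0.2, 0.4]
grip_width: 0.0343
```

View pics/t1.png

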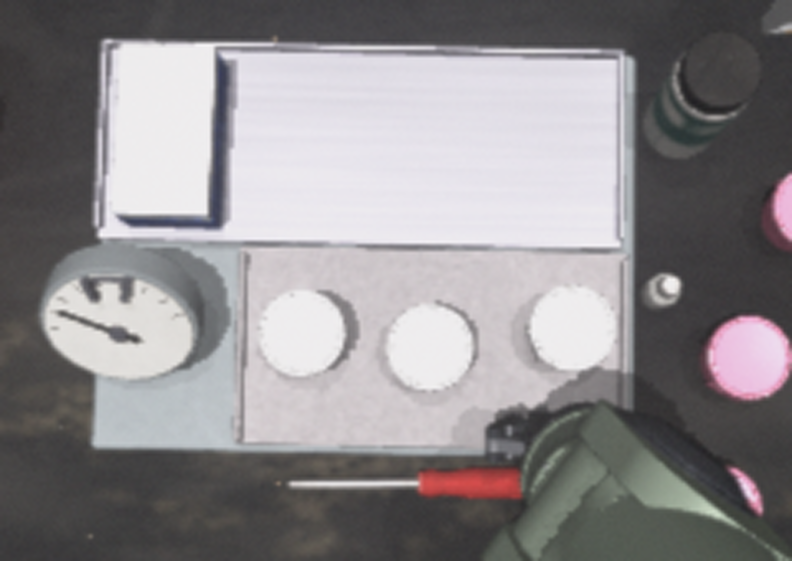

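Run:
```python
from h import *
for p in[(.436,.088,.135),(.436,.13,.135),(.451,.088,.064),(.451,.119,.064),(.42,.13,.2)]:
    q=proj('top',p);print(p,(q-[145,120])*3.3)
print(onz('top',145+505/3.3,120+440/3.3,.13))
```

```text
(0.436, 0.088, 0.135) [573.39737409 438.17559856]
(0.436, 0.13, 0.135) [515.36064227 437.68178274]
(0.451, 0.088, 0.064) [563.89081187 417.79785349]
(0.451, 0.119, 0.064) [524.02772418 417.45645867]
(0.42, 0.13, 0.2) [521.1376685  462.55399109]
[0.43421163 0.13722475 0.13      ]
```

Geometry agrees. Now push the right-hand tub (tub at world ≈(0.519, 0.087)).

```bash
python3 -m crank '{"travel":[[0.8,0,-0.6],[1.8,0,-0.6],[2.5,0,-0.6],[3.2,0,-0.6],[4,0,-0.6],[4.8,0,-0.6],[5.6,0,-0.6],[6.4,0,-0.6]],"rot":[[0,0,0],[0,0,0],[0,0,0],[0,0,0],[0,0,0],[0,0,0],[0,0,0],[0,0,0]]}' ;  python3 - <<'E'
from h import *
im=bot.grab_frame('top');cv2.imwrite('pics/t2.png',cv2.resize(im[120:290,145:385,::-1],None,fx=3.3,fy=3.3,interpolation=cv2.INTER_CUBIC))
E
```

```text
clock: 4.5
position: [0.4998, 0.0879, 0.1285]
tool_rot: [3.14, -0.202, -0.0]
force: [-2.0, 1.1, 1.0]
grip_width: 0.0342
```

View pics/t2.png

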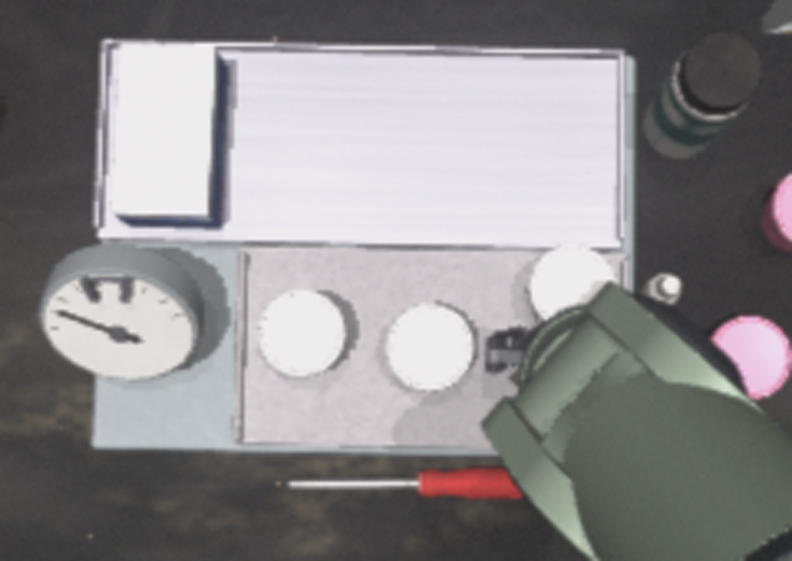

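The tub is upright and sliding straight: its centre moved from (572,328) to (572,288). Continue.

```bash
python3 -m crank '{"travel":[[0.8,0,0],[1.6,0,0],[2.4,0,0],[3.2,0,0],[4,0,0],[4.8,0,0],[5.6,0,0],[6.4,0,0]],"rot":[[0,0,0],[0,0,0],[0,0,0],[0,0,0],[0,0,0],[0,0,0],[0,0,0],[0,0,0]]}'; python3 -m crank '{"travel":[[0.8,0,0],[1.6,0,0],[2.4,0,0],[3.2,0,0],[4,0,0],[4.7,0,0],[5.1,0,0],[5.1,0,0]],"rot":[[0,0,0],[0,0,0],[0,0,0],[0,0,0],[0,0,0],[0,0,0],[0,0,0],[0,0,0]]}';  python3 - <<'E'
from h import *
im=bot.grab_frame('top');cv2.imwrite('pics/t3.png',cv2.resize(im[120:290,145:385,::-1],None,fx=3.3,fy=3.3,interpolation=cv2.INTER_CUBIC))
E
```

```text
clock: 5.35
position: [0.5639, 0.0879, 0.1285]
tool_rot: [3.14, -0.202, -0.0]
force: [-0.4, -0.1, -1.1]
grip_width: 0.0343
clock: 6.15
position: [0.6146, 0.0878, 0.1285]
tool_rot: [3.14, -0.203, -0.0]
force: [0.4, -0.1, 0.4]
grip_width: 0.034
```

View pics/t3.png

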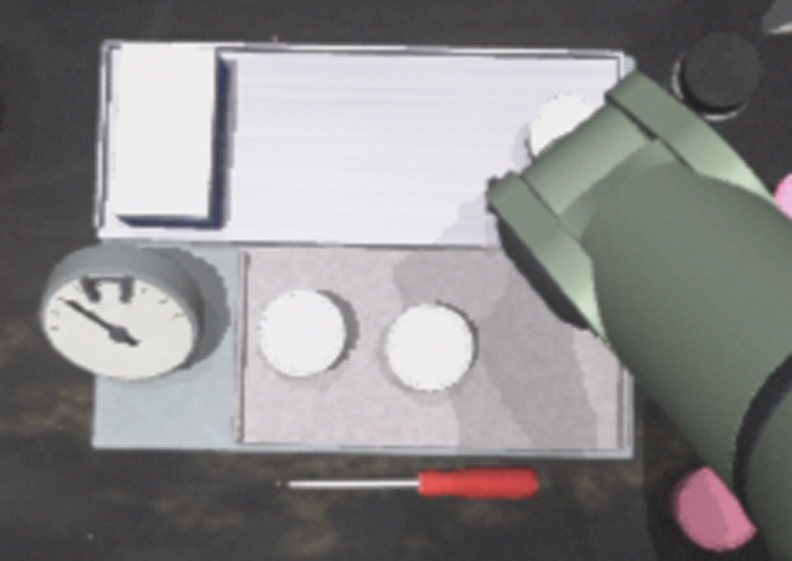

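Tub 1 of 3 is on the pan, with its top seen at (565,130), and the needle has moved. Retreat and line up behind the middle tub.

```bash
python3 -m crank '{"travel":[[-3,0,0],[-6,0,0.5],[-9,0,0.5],[-12,0,0.5],[-15,0,0.5],[-18,0,0.5],[-19.3,0,0.5],[-19.3,0,0.5]],"rot":[[0,0,0],[0,0,0],[0,0,0],[0,0,0],[0,0,0],[0,0,0],[0,0,0],[0,0,0]]}'; python3 -m crank '{"travel":[[0,3,0],[0,6,0],[0,9,0],[0,10.6,0],[0,10.6,-0.5],[0,10.6,-0.5]],"rot":[[0,0,0],[0,0,0],[0,0,0],[0,0,0],[0,0,0],[0,0,0]]}';  python3 - <<'E'
from h import *
im=bot.grab_frame('top');cv2.imwrite('pics/t4.png',cv2.resize(im[120:290,145:385,::-1],None,fx=3.3,fy=3.3,interpolation=cv2.INTER_CUBIC))
E
```

```text
clock: 7.0
position: [0.423, 0.0889, 0.1381]
tool_rot: [3.139, -0.197, 0.001]
force: [1.7, 0.5, 0.0]
grip_width: 0.0345
clock: 7.6
position: [0.4241, 0.1942, 0.132]
tool_rot: [3.139, -0.196, -0.0]
force: [0.3, -0.2, 0.4]
grip_width: 0.0338
```

View pics/t4.png

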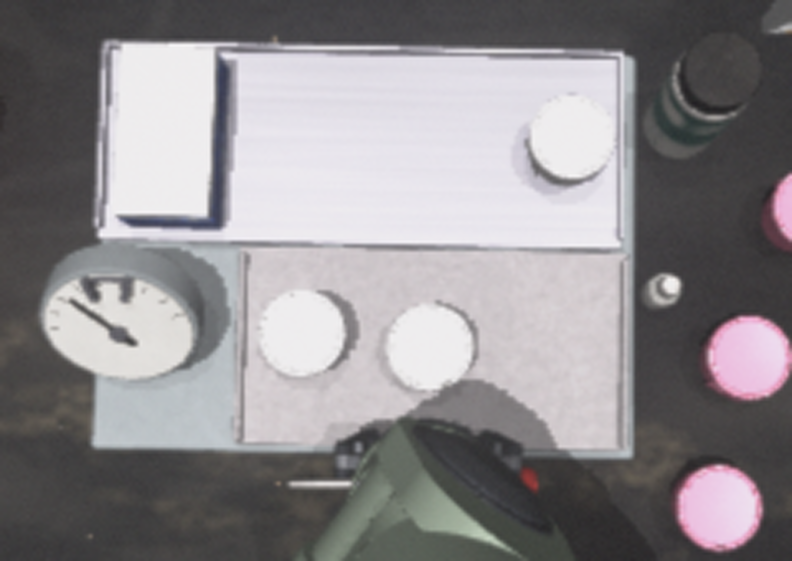

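The first tub stands wholly on the pan at (570,138). The gripper is centred behind the middle tub at (431,346), so push it.

```bash
python3 -m crank '{"travel":[[1,0,0],[2,0,0],[2.8,0,0],[3.6,0,0],[4.4,0,0],[5.2,0,0],[6,0,0],[6.8,0,0]],"rot":[[0,0,0],[0,0,0],[0,0,0],[0,0,0],[0,0,0],[0,0,0],[0,0,0],[0,0,0]]}'; python3 -m crank '{"travel":[[0.8,0,0],[1.6,0,0],[2.4,0,0],[3.2,0,0],[4,0,0],[4.8,0,0],[5.6,0,0],[6.4,0,0]],"rot":[[0,0,0],[0,0,0],[0,0,0],[0,0,0],[0,0,0],[0,0,0],[0,0,0],[0,0,0]]}'
python3 - <<'E'
from h import *
im=bot.grab_frame('top');cv2.imwrite('pics/t5.png',cv2.resize(im[120:290,145:385,::-1],None,fx=3.3,fy=3.3,interpolation=cv2.INTER_CUBIC))
E
python3 -m crank '{"travel":[[0.8,0,0],[1.6,0,0],[2.4,0,0],[3.2,0,0],[4,0,0],[4.8,0,0],[5.6,0,0],[6.1,0,0]],"rot":[[0,0,0],[0,0,0],[0,0,0],[0,0,0],[0,0,0],[0,0,0],[0,0,0],[0,0,0]]}'
python3 -m crank '{"travel":[[0,0,0],[-3,0,0],[-6,0,0.5],[-9,0,0.5],[-12,0,0.5],[-15,0,0.5],[-18,0,0.5],[-19.3,0,0.5]],"rot":[[0,0,0],[0,0,0],[0,0,0],[0,0,0],[0,0,0],[0,0,0],[0,0,0],[0,0,0]]}'
python3 - <<'E'
from h import *
im=bot.grab_frame('top');cv2.imwrite('pics/t6.png',cv2.resize(im[120:290,145:385,::-1],None,fx=3.3,fy=3.3,interpolation=cv2.INTER_CUBIC))
E
```

```text
clock: 8.45
position: [0.4922, 0.1943, 0.1325]
tool_rot: [3.138, -0.196, 0.0]
force: [-1.6, -0.4, 0.3]
grip_width: 0.0341
clock: 9.25
position: [0.5563, 0.1942, 0.1325]
tool_rot: [3.138, -0.196, 0.0]
force: [-1.0, 0.3, -0.7]
grip_width: 0.0344
clock: 10.1
position: [0.6174, 0.1942, 0.1325]
tool_rot: [3.138, -0.196, 0.0]
force: [-0.8, -0.7, -0.6]
grip_width: 0.0345
clock: 10.9
position: [0.4212, 0.1942, 0.1377]
tool_rot: [3.138, -0.195, 0.002]
force: [0.2, 0.6, -0.2]
grip_width: 0.0348
```

View pics/t5.png

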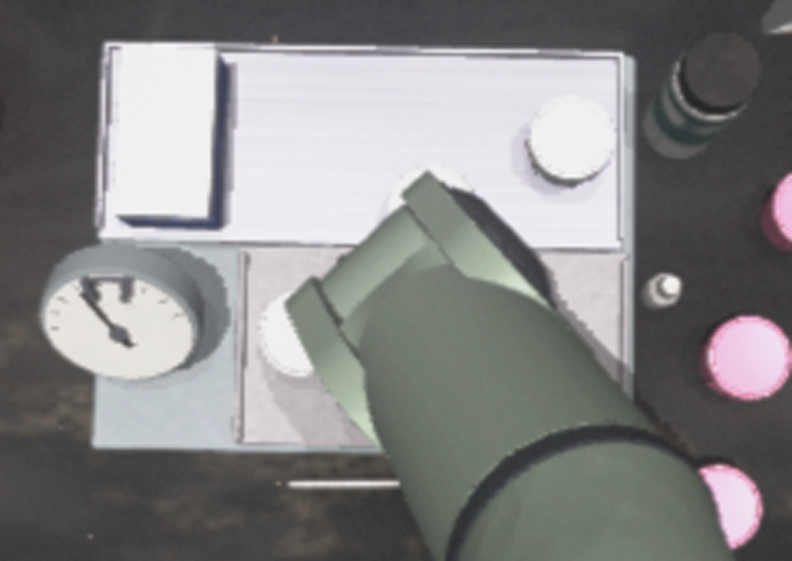

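View pics/t6.png

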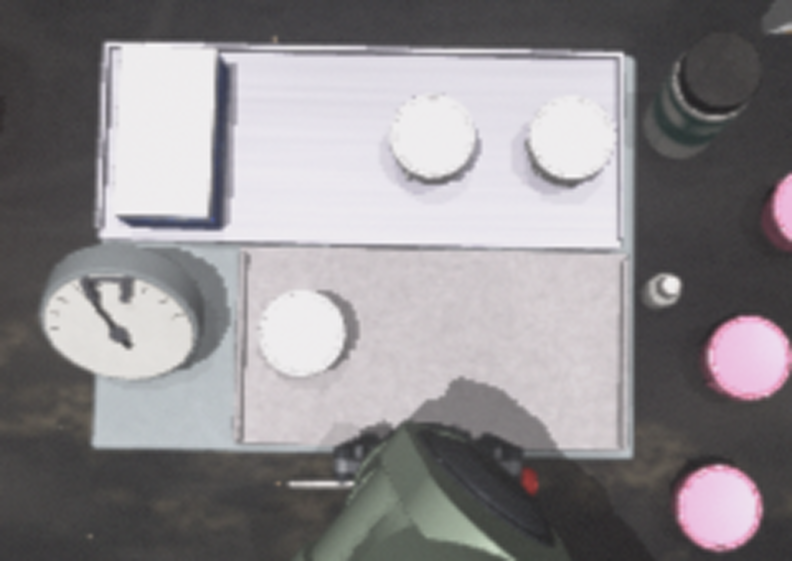

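Two tubs stand on the pan at (434,138) and (570,138). The needle tip, near (87,287), seems to sit at the left lug, so I'll read the angle.

Run:
```python
from h import *
im=bot.grab_frame('top');cv2.imwrite('pics/d6.png',cv2.resize(im[190:240,150:215,::-1],None,fx=12,fy=12,interpolation=cv2.INTER_CUBIC))
```

```text
(no output)
```

View pics/d6.png

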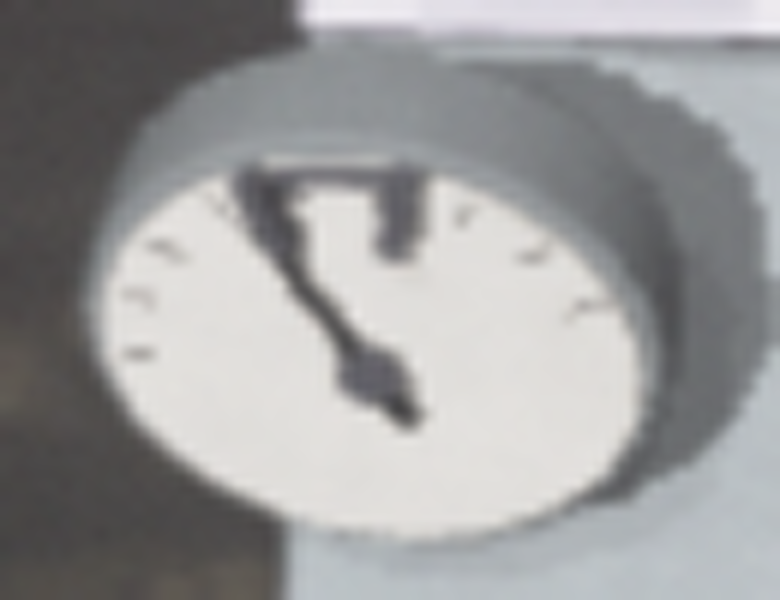

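Run:
```python
from h import *
c=np.array([.5115,.4264,.1033]);f=lambda p:c2p(p,(150,190),12)
h=f((372,378))
for p in[(320,305),(292,262),(300,275),(265,240),(275,230),(398,250),(398,185),(292,190),(380,190)]: print(p,dialang('top',h,f(p),c,-.011))
print(dialang('top',f((410,415)),f((315,300)),c,-.011))
print([onz('top',145+x/3.3,120+y/3.3,.11) for x,y in((434,138),(570,138))])
```

```text
(320, 305) (np.float64(1.2384798314425107), np.float64(0.022478068756470307))
(292, 262) (np.float64(1.2529195737469305), np.float64(0.03525279673423844))
(300, 275) (np.float64(1.2469343078054789), np.float64(0.0314410059421789))
(265, 240) (np.float64(1.199029883721071), np.float64(0.042498391426933325))
(275, 230) (np.float64(1.274967588328097), np.float64(0.04440791296356484))
(398, 250) (np.float64(1.8555737951479667), np.float64(0.03907991609527305))
(398, 185) (np.float64(1.8118790458938425), np.float64(0.05739858961572486))
(292, 190) (np.float64(1.4289711138815395), np.float64(0.054314110877822425))
(380, 190) (np.float64(1.7513309905594152), np.float64(0.055150153779357204))
(np.float64(1.1671420892119813), np.float64(0.03655636321967653))
[array([0.66111417, 0.19086551, 0.11      ]), array([0.66209138, 0.08774376, 0.11      ])]
```

With two tubs the needle reads about 1.2–1.25, still short of 1.35, so the third is needed and should bring it to about 1.55. I'll line up behind the left tub and watch clearance to the dial (edge at y≈0.366).

```bash
python3 -m crank '{"travel":[[0,2.5,0],[0,5,0],[0,7.5,0],[0,9.4,0],[0,9.4,-0.5],[0,9.4,-0.5]],"rot":[[0,0,0],[0,0,0],[0,0,0],[0,0,0],[0,0,0],[0,0,0]]}';  python3 - <<'E'
from h import *
im=bot.grab_frame('top');cv2.imwrite('pics/t7.png',cv2.resize(im[120:290,145:385,::-1],None,fx=3.3,fy=3.3,interpolation=cv2.INTER_CUBIC))
im=bot.grab_frame('side');cv2.imwrite('pics/s7.png',im[:,:,::-1])
E
```

```text
clock: 11.6
position: [0.4238, 0.2881, 0.132]
tool_rot: [3.138, -0.196, 0.001]
force: [-0.4, -0.2, 0.4]
grip_width: 0.034
```

View pics/t7.png

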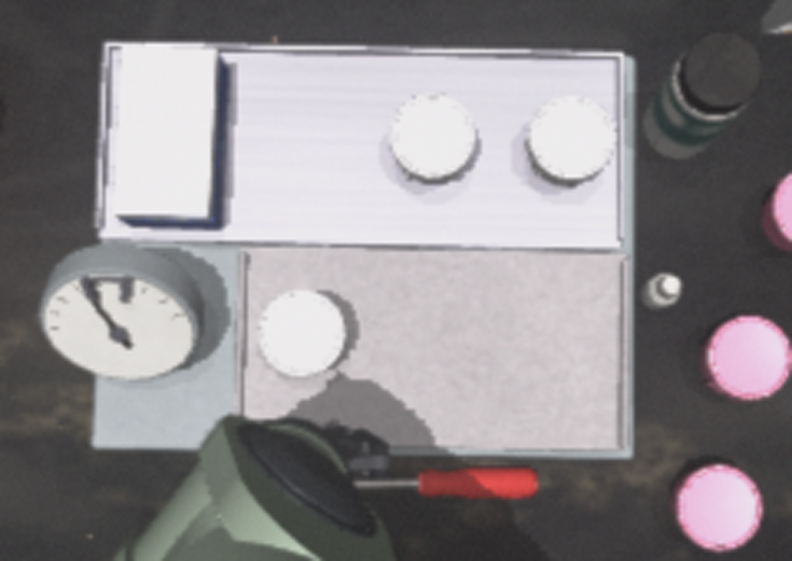

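View pics/s7.png

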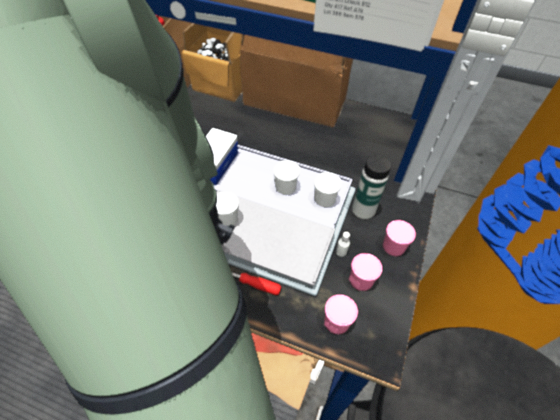

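The dial's clearance is about 2 cm from the gripper body (y up to ~0.345), and the wrist links sit above the dial's 0.165 top. I'll go in small steps and watch the force.

```bash
python3 -m crank '{"travel":[[0.8,0,0],[1.6,0,0],[2.4,0,0],[3.2,0,0]],"rot":[[0,0,0],[0,0,0],[0,0,0],[0,0,0]]}';  python3 -m crank '{"travel":[[0.7,0,0],[1.4,0,0],[2.1,0,0],[2.8,0,0]],"rot":[[0,0,0],[0,0,0],[0,0,0],[0,0,0]]}'
python3 - <<'E'
from h import *
im=bot.grab_frame('top');cv2.imwrite('pics/t8.png',cv2.resize(im[120:290,145:385,::-1],None,fx=3.3,fy=3.3,interpolation=cv2.INTER_CUBIC))
print(bot.observe()['joint_efforts'])
E
```

```text
clock: 12.1
position: [0.4567, 0.288, 0.1326]
tool_rot: [3.138, -0.197, -0.0]
force: [0.5, -0.6, -0.5]
grip_width: 0.0344
clock: 12.5
position: [0.4841, 0.2883, 0.1325]
tool_rot: [3.138, -0.196, 0.0]
force: [-1.6, 0.5, 0.7]
grip_width: 0.034
[ -3.33575875 -88.11725378   4.8345758  -18.08173299   0.18627932
  -0.572486    -0.32069673]
```

View pics/t8.png

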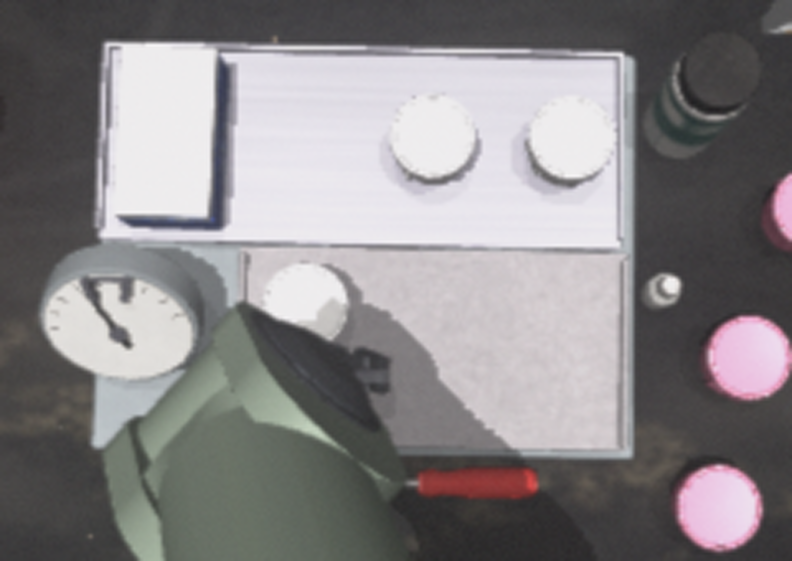

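From parallax between the two pictures, the flange disc is at z≈0.31 and the green wrist at z≈0.39. Both are well above the dial top at 0.165, so continue.

```bash
python3 -m crank '{"travel":[[0.8,0,0],[1.6,0,0],[2.4,0,0],[3.2,0,0],[4,0,0],[4.8,0,0]],"rot":[[0,0,0],[0,0,0],[0,0,0],[0,0,0],[0,0,0],[0,0,0]]}'; python3 -m crank '{"travel":[[0.8,0,0],[1.6,0,0],[2.4,0,0],[3.2,0,0],[4,0,0],[4.8,0,0]],"rot":[[0,0,0],[0,0,0],[0,0,0],[0,0,0],[0,0,0],[0,0,0]]}'; python3 -m crank '{"travel":[[0.8,0,0],[1.6,0,0],[2.4,0,0],[3.2,0,0],[3.6,0,0],[3.6,0,0]],"rot":[[0,0,0],[0,0,0],[0,0,0],[0,0,0],[0,0,0],[0,0,0]]}'
```

```text
clock: 13.15
position: [0.5323, 0.2882, 0.1325]
tool_rot: [3.138, -0.196, 0.0]
force: [-1.1, 0.3, 0.8]
grip_width: 0.0341
clock: 13.75
position: [0.5803, 0.2882, 0.1325]
tool_rot: [3.138, -0.196, 0.0]
force: [-1.1, 0.3, 0.4]
grip_width: 0.034
clock: 14.35
position: [0.6161, 0.288, 0.1325]
tool_rot: [3.138, -0.196, -0.0]
force: [-0.7, -0.6, -0.5]
grip_width: 0.034
```

Now retreat, rise and move to the right to clear the views.

```bash
python3 -m crank '{"travel":[[-3,0,0],[-6,0,0.5],[-9,0,0.5],[-12,0,0.5],[-15,0,0.5],[-18,0,0.5],[-18,0,3],[-18,0,6]],"rot":[[0,0,0],[0,0,0],[0,0,0],[0,0,0],[0,0,0],[0,0,0],[0,0,0],[0,0,0]]}'; python3 -m crank '{"travel":[[0,-2,4],[0,-5,8],[0,-9,11],[0,-13.5,11],[0,-18,11],[0,-22.5,11],[0,-27,11],[0,-31,11]],"rot":[[0,0,0],[0,0,0],[0,0,0],[0,0,0],[0,0,0],[0,0,0],[0,0,0],[0,0,0]]}'; python3 -m crank '{"travel":[[0,-4,0],[0,-8,0],[0,-12,0],[0,-16,0],[0,-20,0],[0,-24,0],[0,-24,0]],"rot":[[0,0,0],[0,0,0],[0,0,0],[0,0,0],[0,0,0],[0,0,0],[0,0,0]]}'
python3 - <<'E'
from h import *
im=bot.grab_frame('top');cv2.imwrite('pics/t9.png',cv2.resize(im[120:290,145:385,::-1],None,fx=3.3,fy=3.3,interpolation=cv2.INTER_CUBIC))
cv2.imwrite('pics/d9.png',cv2.resize(im[190:240,150:215,::-1],None,fx=12,fy=12,interpolation=cv2.INTER_CUBIC))
im=bot.grab_frame('side');cv2.imwrite('pics/s9.png',im[:,:,::-1])
E
```

```text
clock: 15.15
position: [0.4342, 0.2884, 0.1926]
tool_rot: [3.137, -0.195, 0.003]
force: [0.7, 0.6, 0.0]
grip_width: 0.0339
clock: 15.95
position: [0.4351, -0.0237, 0.3029]
tool_rot: [3.139, -0.197, 0.0]
force: [1.5, 0.6, -1.2]
grip_width: 0.0345
clock: 16.65
position: [0.4346, -0.2664, 0.3027]
tool_rot: [3.136, -0.197, -0.005]
force: [0.2, 0.2, 0.3]
grip_width: 0.0345
```

View pics/t9.png

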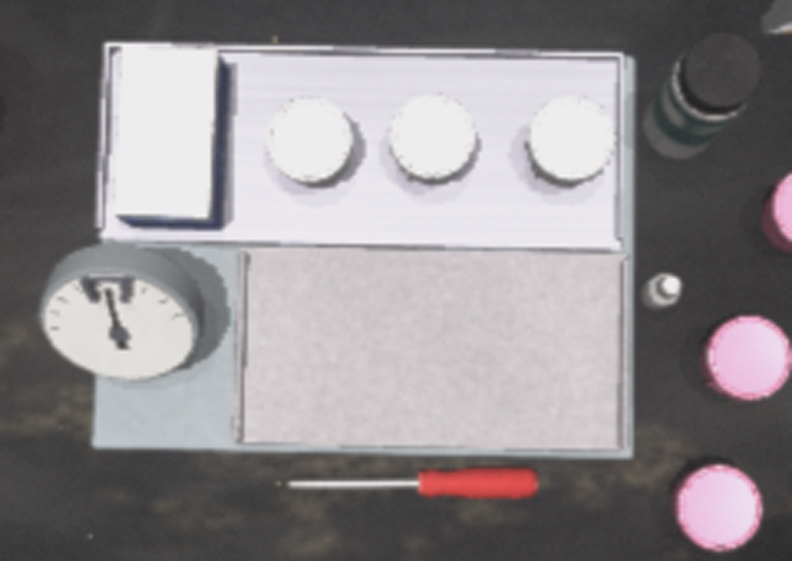

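View pics/d9.png

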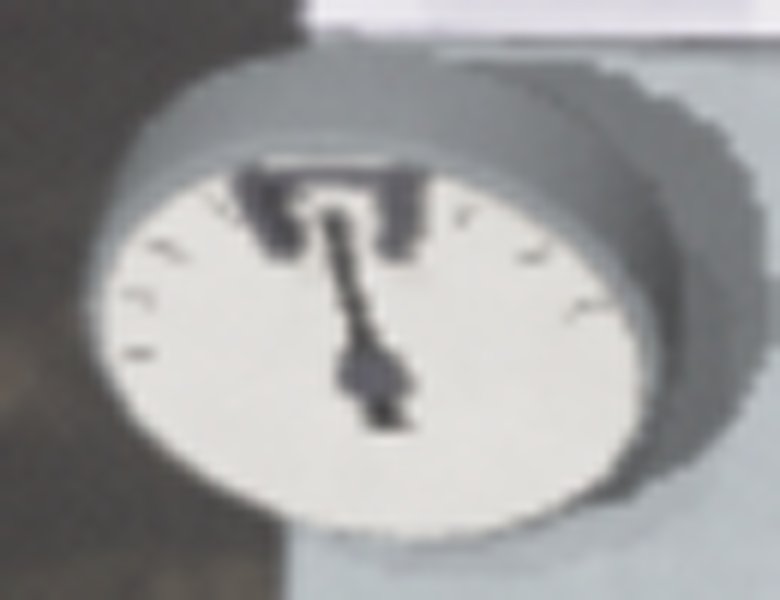

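View pics/s9.png

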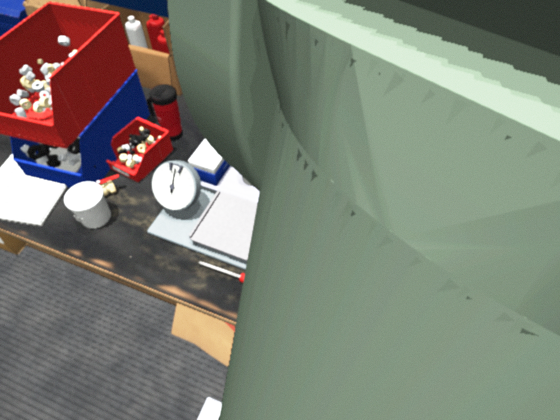

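The needle (tip at (333,212) in the enlarged dial) rests midway between the lugs. All three tubs stand upright and wholly on the pan at (312,140), (434,138) and (570,138). The carton and bystanders haven't moved, and the arm is clear. Handing in.

Run:
```python
from h import *
f=lambda p:c2p(p,(150,190),12);c=np.array([.5115,.4264,.1033])
print(dialang('top',f((372,378)),f((333,212)),c,-.011), bot.observe()['qd'].round(3))
bot.job_done()
```

```text
(np.float64(1.561198622509359), np.float64(0.047864170345000304)) [-0.038 -0.015 -0.014  0.015  0.003  0.001 -0.011]
the job is handed in; nothing more can be done
```

The order is made up and handed in: the needle came to rest at about 1.56 rad, midway between the lugs (1.35 and 1.77). It took all three white tubs, and the clock read about 17 s of the 64 s allowed.

- **What I did:** I slid each tub straight across from the shelf onto the pan, pushing low on its side with the half-open fingertips. The needle read about 0.45 rad at the start and about 1.2 after two tubs.
- **Last checks:** The top picture showed the three tubs upright and wholly on the pan. The carton, glue bottle, spray can, screwdriver and the pink tubs in view had not moved, and the arm was clear of everything. Forces reported after each move stayed around 2 N or less.
- **What I could not confirm:** The arm blocked most of the final side picture, so it showed only the dial (needle near upright) and could not confirm the tubs a second time.
- **Uneven readings:** Separate readings of the needle after two tubs ranged from 1.17 to 1.27, because it then lay over the left lug. All were short of the gate.

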